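Unload the battery charger

ROBOT

A 6-joint arm with a two-finger parallel gripper is mounted at the origin on a cart in front of the work surface, level with it; the furniture and walls round the work are solid. World frame = base frame: x ahead of the robot, y to its left, z up, the work surface at z = 0. Lengths are in mm, angles in rad, forces in N, time in s.
With the tool pointing down it reaches from about 300 to 875 mm from the base axis. Payload 6.4 kg.
Tool frame: the origin (TCP) lies between the finger pads; the fingertips stand 19 mm ahead of it and the grasp point (between the pads) is the TCP (tip_extent is the distance from the TCP to the fingertips, in mm); z points along the fingers, y is the line along which they close (so a half turn about z gives the same grasp; the last joint's range is limited). The gripper opens to 85 mm and grips with 20 to 120 N. Pads are 22 mm wide; open, the fingers measure 114 mm over their backs; the gripper's body (76 mm by 85 mm) begins 54 mm behind the grasp point. The pads swing forward as they close: fully open they stand 13 mm farther back than shut.
Start: joints at [-0.969, 0.181, 1.607, -0, 1.354, -0.206], TCP at [415.611, -397.378, 250.288] pointing down, gripper open.
Joint ranges: [-2.99, 2.99], [-0.89, 2.07], [0.3, 2.58], [-1.14, 4.28], [0, 2.63], [-3.12, 3.12]. Speed limits (rad/s): [2.57, 2.57, 3.01, 3.14, 3.14, 3.14].

INTERFACE

Orientations are given as [roll, pitch, yaw] about the fixed x, y, z axes, in that order (R = Rz(yaw) Ry(pitch) Rx(roll)).
In Python, from plant import read_state, snapshot, camera_model, finish_job, tip_extent gives the robot as it stands.
- The arm moves only by the shell command python3 -m pendant 'ROWS' [FORCE]. ROWS is JSON, a list of rows, each a list of 7 numbers: the shift along the world's x, y, z scaled (see below), then the turn, a rotation vector about the world's x, y, z scaled (see below), then the closure, from -1 (fully open) to 1 (shut), so that 0 is half open. A call has exactly 10 rows; each row is the pose to reach, as a shift and turn from the pose commanded when the call began; what a row does not reach only later rows make up. The controller multiplies each number of a shift by 400 mm and each number of a turn by pi/4 rad. A row lasts 1/10 s, in which the tool goes at most 50 mm and 8.59 degrees, less where a joint would pass 70% of its speed; a pose out of reach is approached as far as the arm can. A call with a number of a shift or a turn outside -1 to 1 is refused whole. A call with a gripper value outside its range is refused whole. The fingers move at their own pace and stop on an object; FORCE is the grip in N (left out, the last holds). Time passes only in rows, so rows that repeat a pose let the fingers close, or fill a call up. It gives the time, the measured TCP pose, the force, the opening and the grip force at its end, in the units of the state.
- read_state(): the state, without advancing time (a new reading comes with each control period).
- snapshot(name): name is "side" or "top" or "wrist"; returns the picture (400x640x3 uint8, red, green, blue); there is no depth.
- camera_model(name): a dict with "mtx" (3x3 intrinsics, pixels), "origin" and "attitude" of the camera in the world; the wrist camera has in their place "T_tool_cam" (4x4, takes a point from camera to tool coordinates, whose origin is the TCP and whose axes are the flange's). Camera axes: x right, y up, looking along -z (the intrinsics and any distortion apply to the point x, -y, -z); pixel columns grow to the right and rows downward; lengths in mm; the calibration is good to about 2 mm. A picture is of the moment at which its call begins: read the wrist's pose just before it. camera_model takes no time and is no camera call.
- finish_job(): hands the job in; it is judged then, once.
The state is a dict: "t": time; "joints": joint angles; "qvel": joint speeds; "effort": joint torques, N m; "ee_pos": TCP position; "eef_rot": TCP orientation; "contact_force": force on the tool from outside, world axes, zero at the start; "moment": the same for the moment, N m; "width": finger opening in mm; "grasp_force": force on a finger pad.
Only numpy, scipy, OpenCV 4.12 (cv2) and the standard library are available. Lean on these libraries where they do the work, as an engineer would, in place of code of your own. Each camera call takes 0.05 s, during which the arm holds its last target. There are 200 camera calls.

TASK

Slide the charger's cover fully open and press down the end of the battery pack beside the finger gap, so that its other end tips up and stays up. Lift the pack out by the raised end and lay it flat, top up, in the empty compartment of the tray, without dropping it. Then slide the cover fully shut, and leave everything else where it is.

Things in the scene. Friction and masses are not known exactly. Their poses are not given: they have to be found in the camera images.
- charger: The fixed grey charger box, 156 (x) x 150 (y) x 48 mm high; origin at the centre of its underside, z up. The battery bay is a well in its flat top (the rim). Two rails, 5 mm high and 7 mm wide, run along y on the rim at x = -73.5 and +73.5 mm. The cover opens along +y.
- bay (a point): Centre of the pack's place in the bay, at rim height; axes as the charger's. Bay: x from -53.5 to +60 mm, 43 mm wide (y), so the pack leaves a finger gap of 8 mm at its +x end only. The pack rests on a ledge 18 mm below the rim that ends 3 mm to the +x side of this point; beyond, under the pack's +x end, is a hollow 24 mm deeper.
- pack_mid (a point): Centre of the black battery pack, a loose slab 104 (x) x 40 (y) x 18 mm (z), 0.10 to 0.20 kg. At the start it lies level under the cover, top flush with the rim, axes along the bay's. Tipped, its sides, 40 mm apart, can be gripped at the raised end.
- pack: The same pack; origin at the centre of its underside, z up. Pressing its +x end down some 12 mm at 35 to 45 mm from its centre (a few N) overbalances it on the ledge's edge: it falls on and stays tipped by itself at about 0.5 rad, its -x end up to 24 mm above the rim. In the tray either end may face either way.
- cover (a joint): How far the aluminium sliding cover stands open, m: 0 = shut (over the pack), 0.076 = fully open at its stop. It starts between 0 and 0.012, slides with a friction of about 1.2 N and stays where it is left.
- rib (a point): Middle of the upright rib by which the cover is pushed; axes as the charger's. Rib 70 (x) x 6 (y) mm, 16 mm high, from 8 mm below this point to 8 mm above. The cover's plate, 134 (x) x 52 (y) x 4 mm, lies 2 mm above the rim and reaches 48 mm from this point toward -y, 3.5 mm toward +y. Fully open, it is 50 mm clear of the pack's centre line.
- liner_top (a point): Middle of the top of the thin rubber liner, 6 mm above the work surface, in the empty compartment of the fixed white tray; x along the compartment, z up. The compartment is 124 (x) x 64 mm (y) inside; its rims, 4 mm thick, stand 5 mm above the liner. The tray has two such compartments side by side along y.
- spare: A second battery pack just like the first, lying in the tray's other compartment; leave it. Origin at the centre of its underside.
- multimeter: Bystander: a multimeter, 135 x 68 x 34 mm; origin at the centre of its underside.
- box_cutter: Bystander: a closed box cutter, 22 x 153 x 15 mm; origin at the centre of its underside.
- adapter: Bystander: a mains adapter, 66 x 46 x 53 mm; origin at the centre of its underside.
- tape_roll: Bystander: a small roll of tape, 53 x 51 x 19 mm; origin at the centre of its underside.
- tweezers: Bystander: fine tweezers, 127 mm long, lying just in front of the tray; origin at the centre of its underside.
- vial: Bystander: a small capped vial, 23 mm across, 51 mm tall, standing; origin at the centre of its underside.
- marker: Bystander: a marker pen, 135 mm long; origin at the centre of its underside.

How it is judged:
By the outcome, as a careful person would: the job done as asked, in the order asked, and still so for the second after the job is handed in, with the robot touching nothing.
It also fails if it takes over 54 s, if anything falls off the work surface, if the arm or the gripper's body presses on something with over 40 N, if the wrist force passes 120 N, or if a joint passes its speed limit or range.

## Working session

There is one attempt and no reset: what is moved stays moved. The work goes in short steps, Python scripts to look and compute and a shell command to move; the robot and the scene stay as the last step left them, time stands still between calls to the robot, and variables do not carry over. Pictures are saved under pics/ and viewed, at most 10 in all, crops included, and the job is handed in when it is done.

```bash
ls; mkdir -p pics; python3 - <<'E'
from plant import *
import cv2,json
s=read_state();print(s)
for n in("top","side","wrist"):
    im=snapshot(n);cv2.imwrite(f"pics/{n}0.png",im[:,:,::-1]);c=camera_model(n);print(n,c)
print(tip_extent if not callable(tip_extent) else tip_extent())
E
```

```text
pics
{'t': 0.0, 'joints': array([-9.69314579e-01,  1.81513751e-01,  1.60801185e+00, -2.41754712e-05,
        1.35377870e+00, -2.06339617e-01]), 'qvel': array([-0.0014573 , -0.00101716, -0.00016177, -0.00162354,  0.00082298,
        0.00101385]), 'effort': array([-2.33624951e-04, -4.44863713e+01, -3.51342952e+01, -2.88885567e-04,
        9.15528391e-03,  2.28455441e-06]), 'ee_pos': array([ 415.29385068, -396.9429691 ,  249.39760075]), 'eef_rot': array([-3.13991248e+00, -3.27581077e-04,  8.07826316e-01]), 'contact_force': array([-0.22099109,  0.16242274,  0.17844343]), 'moment': array([-0.02447724, -0.01770731, -0.00176321]), 'grasp_force': 0.0, 'width': 85.56849870507904}
top {'mtx': array([[473.26331927,   0.        , 318.54405136],
       [  0.        , 473.26331927, 197.36230945],
       [  0.        ,   0.        ,   1.        ]]), 'origin': array([ 481.04005752,    6.0515363 , 1144.78200609]), 'attitude': array([ 0.05405273,  0.00704235, -1.59313981])}
side {'mtx': array([[367.15075261,   0.        , 315.80640609],
       [  0.        , 367.15075261, 205.68804154],
       [  0.        ,   0.        ,   1.        ]]), 'origin': array([1143.59181817, -255.09488077,  611.52191717]), 'attitude': array([0.84993626, 0.01640683, 1.16515623])}
wrist {'mtx': array([[354.49610499,   0.        , 312.23601063],
       [  0.        , 354.49610499, 202.98392567],
       [  0.        ,   0.        ,   1.        ]]), 'T_tool_cam': array([[-8.97861202e-04,  9.46325022e-01,  3.23215324e-01,
         8.29817405e+01],
       [ 9.99999597e-01,  8.50434883e-04,  2.87959833e-04,
         7.93477315e-01],
       [-2.36999133e-06,  3.23215452e-01, -9.46325405e-01,
        -1.22455522e+02],
       [ 0.00000000e+00,  0.00000000e+00,  0.00000000e+00,
         1.00000000e+00]])}
19.0
```

View pics/top0.png

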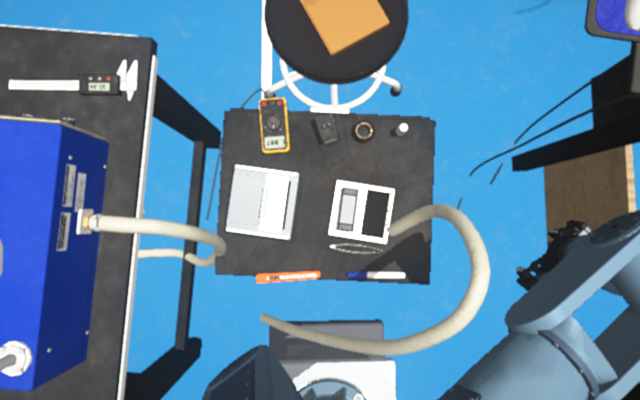

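View pics/side0.png

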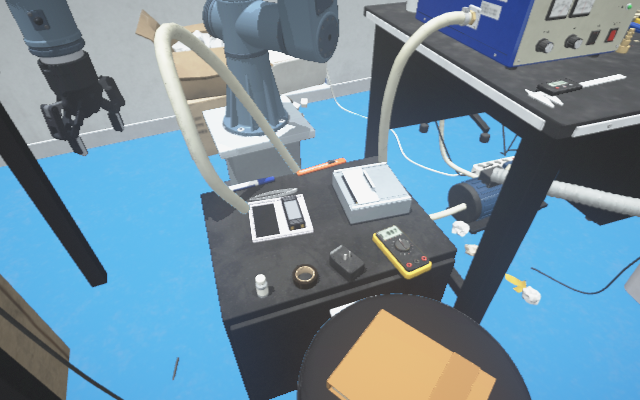

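```bash
cat > h.py <<'E'
import numpy as np,cv2
from plant import *
from scipy.spatial.transform import Rotation as R
def cam(n,s=None):
    c=camera_model(n);K=c["mtx"]
    if n=="wrist":
        s=s or read_state();M=c["T_tool_cam"];Rt=R.from_euler("xyz",s["eef_rot"]).as_matrix()
        return K,Rt@M[:3,:3],Rt@M[:3,3]+s["ee_pos"]
    return K,R.from_euler("xyz",c["attitude"]).as_matrix(),c["origin"]
def ray(C,u,v):
    K,A,o=C;d=A@np.array([(u-K[0,2])/K[0,0],-(v-K[1,2])/K[1,1],-1.]);return o,d/np.linalg.norm(d)
def onz(C,u,v,z):
    o,d=ray(C,u,v);return o+d*(z-o[2])/d[2]
def tri(C1,p,C2,q):
    o1,d1=ray(C1,*p);o2,d2=ray(C2,*q)
    t=np.linalg.lstsq(np.c_[d1,-d2],o2-o1,rcond=None)[0];a,b=o1+t[0]*d1,o2+t[1]*d2
    return (a+b)/2,np.linalg.norm(a-b)
def proj(C,P):
    K,A,o=C;q=A.T@(np.asarray(P,float)-o);return K[0,0]*q[0]/-q[2]+K[0,2],-K[1,1]*q[1]/-q[2]+K[1,2]
E
python3 - <<'E'
from h import *
t,s=cam("top"),cam("side")
print("pix base",proj(t,[0,0,0]),proj(s,[0,0,0]))
print("charger centre",onz(t,262,202,48),"tray",onz(t,362,212,8))
# hose: side points and epipolar lines in top
for q in [(245,210),(200,150),(165,80),(165,45),(190,25),(220,60),(260,110),(295,165)]:
    o,d=ray(s,*q)
    print(q,[(int(z),*np.round(proj(t,o+d*(z-o[2])/d[2])).astype(int)) for z in range(0,560,60) if abs(d[2])>.01 and (z-o[2])/d[2]>0])
a=cv2.imread("pics/top0.png")[150:260,205:405];b=cv2.imread("pics/side0.png")[150:290,230:430]
cv2.imwrite("pics/c0.png",np.vstack([cv2.resize(a,(600,330),interpolation=2),cv2.resize(b,(380,266),interpolation=2)][:1]+[cv2.copyMakeBorder(cv2.resize(b,(380,266),interpolation=2),0,0,0,220,0)]))
E
```

```text
pix base (np.float64(329.076583856235), np.float64(426.97285547001866)) (np.float64(256.06148232296533), np.float64(119.60553530389585))
charger centre [532.74394944 143.93419493  48.        ] tray [505.16806697 -90.80323975   8.        ]
(245, 210) [(0, np.int64(390), np.int64(238)), (60, np.int64(397), np.int64(208)), (120, np.int64(405), np.int64(176)), (180, np.int64(414), np.int64(139)), (240, np.int64(424), np.int64(98)), (300, np.int64(435), np.int64(52)), (360, np.int64(447), np.int64(-1)), (420, np.int64(462), np.int64(-61)), (480, np.int64(479), np.int64(-132)), (540, np.int64(498), np.int64(-215))]
(200, 150) [(0, np.int64(417), np.int64(376)), (60, np.int64(423), np.int64(339)), (120, np.int64(430), np.int64(298)), (180, np.int64(437), np.int64(252)), (240, np.int64(444), np.int64(201)), (300, np.int64(453), np.int64(143)), (360, np.int64(464), np.int64(77)), (420, np.int64(475), np.int64(2)), (480, np.int64(489), np.int64(-86)), (540, np.int64(504), np.int64(-188))]
(165, 80) [(0, np.int64(444), np.int64(646)), (60, np.int64(448), np.int64(594)), (120, np.int64(453), np.
[... 1462 characters left out ...]
t64(327), np.int64(413)), (120, np.int64(339), np.int64(368)), (180, np.int64(353), np.int64(316)), (240, np.int64(368), np.int64(259)), (300, np.int64(385), np.int64(195)), (360, np.int64(405), np.int64(122)), (420, np.int64(427), np.int64(38)), (480, np.int64(453), np.int64(-59)), (540, np.int64(484), np.int64(-172))]
(295, 165) [(0, np.int64(315), np.int64(294)), (60, np.int64(326), np.int64(262)), (120, np.int64(338), np.int64(226)), (180, np.int64(352), np.int64(185)), (240, np.int64(367), np.int64(140)), (300, np.int64(384), np.int64(89)), (360, np.int64(404), np.int64(31)), (420, np.int64(426), np.int64(-35)), (480, np.int64(452), np.int64(-113)), (540, np.int64(483), np.int64(-204))]
```

View pics/c0.png

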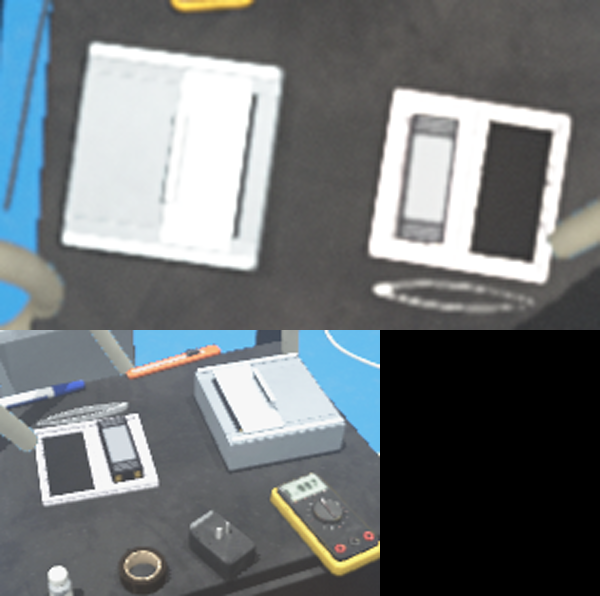

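```bash
python3 - <<'E'
from h import *
t,s=cam("top"),cam("side")
top=cv2.imread("pics/top0.png");hs=cv2.cvtColor(top,cv2.COLOR_BGR2HSV)
m=cv2.inRange(hs,(8,15,90),(30,110,255));m=cv2.morphologyEx(m,cv2.MORPH_OPEN,np.ones((5,5)))
q=[(240,205),(225,185),(212,165),(200,145),(188,120),(178,95),(170,70),(168,50),(178,33),(195,35),(210,55),(228,77),(245,97),(262,120),(280,146),(294,165),(388,160),(388,130),(390,100),(397,65),(415,38),(440,23)]
for p in q:
    o,d=ray(s,*p);hit=[]
    for z in range(-100,600,10):
        k=(z-o[2])/d[2]
        if k<=0 or k>3000:continue
        P=o+d*k;u,v=proj(t,P)
        if 0<=u<640 and 0<=v<400 and m[int(v),int(u)]:hit.append(tuple(np.round(P).astype(int).tolist()))
    print(p,hit[:1],hit[-1:],len(hit))
E
```

```text
(240, 205) [(454, -169, 30)] [(478, -172, 50)] 3
(225, 185) [(482, -195, 120)] [(495, -197, 130)] 2
(212, 165) [(165, -191, -30)] [(500, -213, 190)] 4
(200, 145) [(206, -213, 70)] [(501, -226, 240)] 3
(188, 120) [(247, -227, 170)] [(491, -235, 290)] 3
(178, 95) [(277, -235, 250)] [(469, -240, 330)] 3
(170, 70) [(311, -238, 320)] [(454, -241, 370)] 5
(168, 50) [(344, -232, 370)] [(443, -235, 400)] 4
(178, 33) [(314, -204, 390)] [(464, -213, 430)] 2
(195, 35) [(306, -171, 380)] [(487, -189, 430)] 2
(210, 55) [] [] 0
(228, 77) [(249, -110, 260)] [(478, -147, 350)] 2
(245, 97) [(245, -75, 200)] [(463, -119, 300)] 2
(262, 120) [(215, -31, 110)] [(234, -36, 120)] 2
(280, 146) [(196, 20, 0)] [(212, 15, 10)] 2
(294, 165) [(201, 60, -80)] [(215, 55, -70)] 2
(388, 160) [(389, 291, -10)] [(450, 247, 40)] 3
(388, 130) [(398, 271, 100)] [(456, 230, 140)] 3
(390, 100) [(453, 227, 220)] [(453, 227, 220)] 1
(397, 65) [(427, 253, 290)] [(471, 221, 310)] 2
(415, 38) [(441, 281, 350)] [(468, 261, 360)] 2
(440, 23) [(490, 301, 390)] [(490, 301, 390)] 1
```

```bash
python3 -m pendant '[[0.05,0,0.12,0,0,0,0],[0.1,0,0.24,0,0,0,0],[0.15,0,0.36,0,0,0,0],[0.2,0,0.48,0,0,0,0],[0.2,0,0.6,0,0,-0.15,0],[0.2,0.05,0.7,0,0,-0.3,0],[0.2,0.16,0.72,0,0,-0.45,0],[0.2,0.28,0.72,0,0,-0.6,0],[0.2,0.4,0.72,0,0,-0.75,0],[0.2,0.52,0.72,0,0,-0.9,0]]'
python3 -m pendant '[[0,0.12,0,0,0,-0.15,0],[0,0.24,0,0,0,-0.25,0],[0,0.36,0,0,0,-0.25,0],[0,0.48,-0.05,0,0,-0.25,0],[0,0.6,-0.15,0,0,-0.25,0],[0,0.64,-0.27,0,0,-0.25,0],[0,0.64,-0.39,0,0,-0.25,0],[0,0.64,-0.5,0,0,-0.25,0],[0,0.64,-0.5,0,0,-0.25,0],[0,0.64,-0.5,0,0,-0.25,0]]'
python3 - <<'E'
from h import *
s=read_state();print(s["t"],s["ee_pos"],s["eef_rot"],s["joints"],s["contact_force"])
im=snapshot("wrist");cv2.imwrite("pics/w1.png",im[:,:,::-1]);np.save("w1.npy",np.r_[s["ee_pos"],s["eef_rot"]])
E
```

```text
t: 1.15
ee_pos: [495.2, -187.7, 537.9]
eef_rot: [-3.141, 0.0, 0.096]
contact_force: [1.3, -0.2, 0.2]
width: 42.7
grasp_force: 0.0
t: 2.15
ee_pos: [495.3, 66.6, 338.2]
eef_rot: [3.142, 0.002, -0.095]
contact_force: [-0.1, -0.4, 0.6]
width: 42.9
grasp_force: 0.0
2.15 [495.29511657  66.58185464 338.24904804] [ 3.14156861e+00  2.14891770e-03 -9.54284961e-02] [-1.04302828e-01 -5.22470569e-02  1.67647151e+00 -4.31690789e-05
  1.51951682e+00  1.56192423e+00] [-0.12525927 -0.43570885  0.62756416]
```

View pics/w1.png

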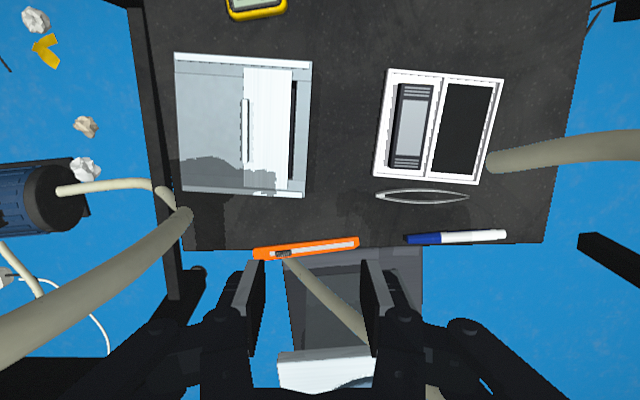

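```bash
python3 - <<'E'
import cv2,numpy as np
a=cv2.imread("pics/w1.png")
c=cv2.resize(a[40:210,165:325],None,fx=3.5,fy=3.5,interpolation=cv2.INTER_CUBIC)
for i in range(0,160,20):cv2.putText(c,str(165+i),(int(i*3.5),9),0,.33,(0,0,255),1);cv2.line(c,(int(i*3.5),10),(int(i*3.5),16),(0,0,255),1)
for i in range(0,170,20):cv2.putText(c,str(40+i),(0,int(i*3.5)+4),0,.33,(0,0,255),1)
cv2.imwrite("pics/w1c.png",c)
E
```

```text
(no output)
```

View pics/w1c.png

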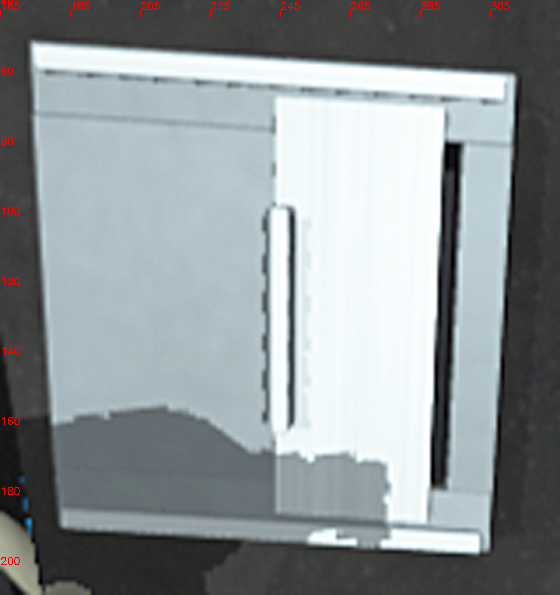

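```bash
cat >> h.py <<'E'
def w1():
    v=np.load("w1.npy");return cam("wrist",dict(ee_pos=v[:3],eef_rot=v[3:]))
E
python3 - <<'E'
from h import *
C=w1();f=lambda x,y,z:onz(C,165+x/3.5,40+y/3.5,z)[:2]
P={k:f(*v) for k,v in dict(TL=(31,42,53),BL=(60,528,53),TR=(516,76,48),BR=(490,552,48),baytop=(461,143,48),baybot=(446,488,48),ribt=(281,206,70),ribb=(281,430,70),plTR=(446,107,54),plBR=(428,523,54)).items()}
for k,v in P.items():print(k,v.round(1))
for a,b in(("TL","BL"),("TR","BR"),("baytop","baybot"),("ribt","ribb"),("TL","TR"),("BL","BR"),("plTR","plBR")):
    d=P[a]-P[b];print(a,b,np.linalg.norm(d).round(1),np.arctan2(d[1],d[0]).round(4))
cen=(P["TL"]+P["BL"]+P["TR"]+P["BR"])/4;print("cen",cen)
# tray: white mask
a=cv2.imread("pics/w1.png");hs=cv2.cvtColor(a,cv2.COLOR_BGR2HSV)
m=cv2.inRange(hs,(0,0,165),(180,60,255));m[:, :360]=0;m[:,520:]=0;m[:60]=0;m[186:]=0
cs,_=cv2.findContours(m,cv2.RETR_EXTERNAL,2);c=max(cs,key=cv2.contourArea);q=cv2.minAreaRect(c);ap=cv2.approxPolyDP(c,5,True)[:,0];print(ap.tolist())
for p in ap:print(onz(C,*p,11)[:2].round(1))
# empty compartment liner
g=a[70:190,425:505].max(2);d=((g<60)*255).astype(np.uint8)
n,l,st,ce=cv2.connectedComponentsWithStats(d);k=1+st[1:,4].argsort()[-3:]
for i in k:
    cc=cv2.findContours((l==i).astype(np.uint8),0,2)[0][0];bx=cv2.approxPolyDP(cc,4,True)[:,0]+[425,70];print(st[i],bx.tolist(),[onz(C,*p,8)[:2].round(1).tolist() for p in bx])
E
```

```text
TL [622. 201.]
BL [469.7 225.3]
TR [598.5  55.7]
BR [445.3  79.6]
baytop [580.7  74.8]
baybot [469.7  92.3]
ribt [567.9 130. ]
ribb [499.7 140.8]
plTR [591.5  77.9]
plBR [459.6  99.3]
TL BL 154.2 -0.1584
TR BR 155.1 -0.1548
baytop baybot 112.3 -0.1565
ribt ribb 69.0 -0.1576
TL TR 147.2 1.411
BL BR 147.8 1.4046
plTR plBR 133.6 -0.1606
cen [533.87000026 140.39623508]
[[389, 68], [373, 175], [477, 184], [503, 79]]
[584.7 -34.3]
[455.8 -10. ]
[ 430.4 -145.9]
[ 559.2 -169.8]
[  0 111  51   9 133] [[425, 181], [425, 187], [442, 189], [437, 183], [475, 185]] [[440.2, -78.6], [431.9, -78.6], [426.9, -101.2], [435.9, -94.4], [428.3, -144.7]]
[  0   0  80   9 297] [[425, 70], [504, 78], [504, 70], [493, 76], [486, 70], [486, 75], [479, 75], [479, 70]] [[578.3, -77.7], [560.1, -172.4], [569.2, -171.7], [563.7, -159.1], [571.3, -150.3], [565.6, -150.6], [566.4, -142.3], [572.1, -141.9]]
[   6   14   62   91 3790] [[448, 84], [431, 170], [471, 174], [492, 88]] [[559.7, -105.5], [454.4, -86.3], [443.9, -138.7], [549.9, -158.8]]
```

```bash
python3 - <<'E'
from h import *
C=w1();s=cam("side");t=cam("top")
def refine(line):
    return [np.array(line[i])+(np.array(line[i+1])-line[i])*k for i in range(len(line)-1) for k in np.linspace(0,1,200)]
W=refine([(187,212),(170,232),(140,255),(100,282),(60,306),(20,328)])
S=[(388,160),(387,145),(388,130),(388,115),(390,100),(393,82),(397,65),(404,51),(415,38),(440,25)]
T=refine([(222,246),(210,236),(190,230),(160,226),(130,223),(100,221)])
for p in S:
    b=min((tri(s,p,C,q) for q in W),key=lambda r:r[1]);c=min((tri(s,p,t,q) for q in T),key=lambda r:r[1])
    print(p,b[0].round(),b[1].round(1),"| top",c[0].round(),c[1].round(1))
W=refine([(495,163),(520,155),(560,148),(600,146),(635,146)])
for p in [(245,210),(235,200),(225,185),(218,175),(212,165),(200,145)]:
    b=min((tri(s,p,C,q) for q in W),key=lambda r:r[1]);print("R",p,b[0].round(),b[1].round(1))
E
```

```text
(388, 160) [387. 293. -12.] 0.1 | top [442. 253.  34.] 0.0
(387, 145) [411. 265.  61.] 0.1 | top [445. 241.  86.] 0.1
(388, 130) [425. 252. 118.] 0.1 | top [450. 235. 136.] 0.0
(388, 115) [442. 235. 174.] 0.1 | top [453. 227. 181.] 0.1
(390, 100) [452. 228. 219.] 0.1 | top [459. 223. 223.] 0.1
(393, 82) [464. 222. 269.] 0.0 | top [464. 221. 269.] 0.0
(397, 65) [475. 218. 311.] 1.8 | top [469. 223. 309.] 0.0
(404, 51) [495. 204. 341.] 27.9 | top [474. 233. 339.] 0.0
(415, 38) [513. 197. 365.] 56.9 | top [479. 253. 364.] 0.1
(440, 25) [535. 203. 386.] 105.6 | top [487. 305. 385.] 0.1
R (245, 210) [ 460. -162.   18.] 4.7
R (235, 200) [ 481. -181.   71.] 0.0
R (225, 185) [ 496. -197.  131.] 0.0
R (218, 175) [ 502. -206.  164.] 0.0
R (212, 165) [ 498. -206.  178.] 21.4
R (200, 145) [ 495. -205.  208.] 63.0
```

```bash
python3 -m pendant '[[0.05,0.05,-0.1,0.08,-0.01,-0.03,0.3],[0.1,0.1,-0.2,0.16,-0.02,-0.05,0.3],[0.15,0.15,-0.3,0.24,-0.03,-0.079,0.35],[0.156,0.151,-0.4,0.316,-0.04,-0.079,0.35],[0.156,0.151,-0.5,0.316,-0.04,-0.079,0.35],[0.156,0.151,-0.56,0.316,-0.04,-0.079,0.35],[0.156,0.151,-0.59,0.316,-0.04,-0.079,0.35],[0.156,0.151,-0.6,0.316,-0.04,-0.079,0.35],[0.156,0.151,-0.6,0.316,-0.04,-0.079,0.35],[0.156,0.151,-0.6,0.316,-0.04,-0.079,0.35]]'
python3 - <<'E'
from h import *
s=read_state();print(s["ee_pos"],s["eef_rot"],s["width"],s["joints"])
T=R.from_euler("xyz",s["eef_rot"]).as_matrix();print(T.round(3));print("tip",s["ee_pos"]+19*T[:,2])
cv2.imwrite("pics/w2.png",snapshot("wrist")[:,:,::-1])
E
```

```text
t: 3.2
ee_pos: [559.8, 126.9, 100.6]
eef_rot: [-2.891, -0.004, -0.158]
contact_force: [0.5, -0.7, -0.0]
width: 27.7
grasp_force: 0.0
[559.82256917 126.90168194 100.55824307] [-2.89117396 -0.00370578 -0.15760838] 27.739020067043768 [-0.11817151  0.32395842  1.78645293  0.29167033  1.03649979  1.45978528]
[[ 0.988 -0.151  0.042]
 [-0.157 -0.957  0.244]
 [ 0.004 -0.248 -0.969]]
tip [560.62894936 131.5409999   82.15100319]
```

View pics/w2.png

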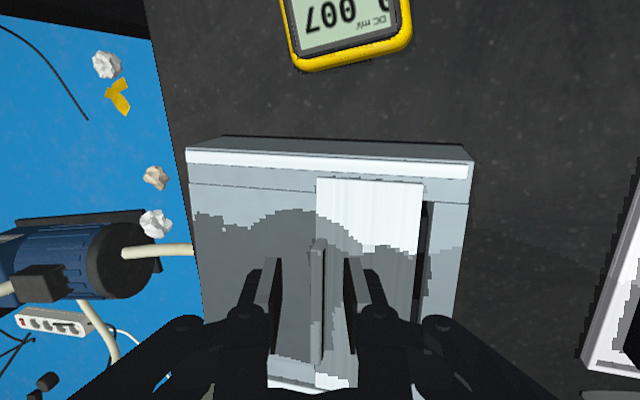

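```bash
python3 -m pendant '[[0,0,-0.025,0,0,0,0.35],[0,0,-0.045,0,0,0,0.35],[0,0,-0.054,0,0,0,0.35],[0,0,-0.054,0,0,0,0.55],[0,0,-0.054,0,0,0,0.55],[0.004,0.025,-0.054,0,0,0,0.55],[0.008,0.05,-0.054,0,0,0,0.55],[0.012,0.075,-0.054,0,0,0,0.55],[0.016,0.1,-0.054,0,0,0,0.55],[0.02,0.125,-0.054,0,0,0,0.55]]' 20
python3 - <<'E'
from h import *
s=read_state();print(s["ee_pos"],s["contact_force"],s["width"])
E
```

```text
t: 4.25
ee_pos: [566.2, 178.0, 76.6]
eef_rot: [-2.892, -0.0, -0.157]
contact_force: [0.7, -0.2, -0.3]
width: 19.0
grasp_force: 1.0
[566.18163552 178.04658792  76.58139602] [ 0.73219205 -0.23799105 -0.32056759] 19.013653751104815
```

```bash
python3 -m pendant '[[0.003,0.02,0.003,0,0,0,0.55],[0.006,0.035,0.003,0,0,0,0.55],[0.007,0.045,0.003,0,0,0,0.55],[0.008,0.05,0.003,0,0,0,0.55],[0.0085,0.053,0.003,0,0,0,0.55],[0.009,0.056,0.003,0,0,0,0.55],[0.0095,0.059,0.003,0,0,0,0.55],[0.01,0.062,0.003,0,0,0,0.55],[0.01,0.065,0.003,0,0,0,0.55],[0.01,0.065,0.003,0,0,0,0.55]]'
python3 - <<'E'
from h import *
s=read_state();print(s["ee_pos"],s["contact_force"],s["width"])
cv2.imwrite("pics/s3.png",cv2.resize(snapshot("side")[:,:,::-1][130:260,220:440],None,fx=3,fy=3))
cv2.imwrite("pics/w3.png",snapshot("wrist")[:,:,::-1])
E
```

```text
t: 5.25
ee_pos: [569.7, 200.8, 77.6]
eef_rot: [-2.895, 0.001, -0.157]
contact_force: [-4.5, -11.9, 3.2]
width: 19.1
grasp_force: 6.1
[569.72391591 200.76477488  77.63662511] [ -4.48333435 -11.92786928   3.21001418] 19.07612016475824
```

View pics/w3.png

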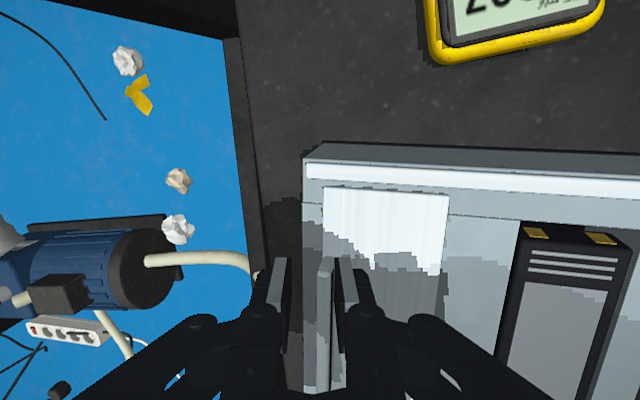

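```bash
python3 -m pendant '[[-0.001,-0.012,0.005,0,0,0,0.5],[-0.001,-0.012,0.05,0,0,0,0.5],[-0.001,-0.015,0.1,0,0,0,0.5],[-0.005,-0.1,0.12,-0.15,0.024,0,1],[-0.01,-0.2,0.12,-0.3,0.048,0,1],[-0.0135,-0.2625,0.1,-0.314,0.05,0,1],[-0.0135,-0.2625,0.06,-0.314,0.05,0,1],[-0.0135,-0.2625,0.025,-0.314,0.05,0,1],[-0.0135,-0.2625,0.02,-0.314,0.05,0,1],[-0.0135,-0.2625,0.02,-0.314,0.05,0,1]]'
python3 - <<'E'
from h import *
s=read_state();print(s["ee_pos"],s["eef_rot"],s["contact_force"],s["width"])
cv2.imwrite("pics/w4.png",snapshot("wrist")[:,:,::-1])
E
```

```text
t: 6.35
ee_pos: [564.2, 98.4, 85.3]
eef_rot: [-3.141, 0.001, -0.158]
contact_force: [-0.3, 0.9, 0.2]
width: 0.1
grasp_force: 0.0
[564.22305533  98.41459051  85.33308089] [-3.14099367e+00  1.44580659e-03 -1.57536273e-01] [-0.3140212   0.93248867  0.17318344] 0.11817345518683038
```

View pics/w4.png

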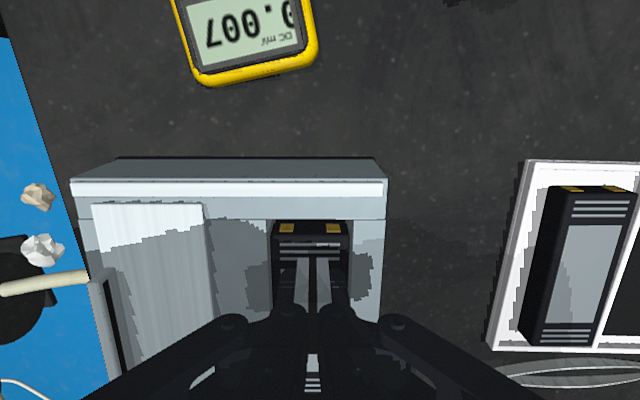

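```bash
python3 -m pendant '[[0,0,-0.02,0,0,0,1],[0,0,-0.035,0,0,0,1],[0,0,-0.045,0,0,0,1],[0,0,-0.055,0,0,0,1],[0,0,-0.065,0,0,0,1],[0,0,-0.075,0,0,0,1],[0,0,-0.083,0,0,0,1],[0,0,-0.088,0,0,0,1],[0,0,-0.088,0,0,0,1],[0,0,-0.088,0,0,0,1]]'
python3 -m pendant '[[0,0,0.05,0,0,0,1],[0,0,0.1,0,0,0,1],[0,0,0.2,0,0,0,1],[-0.06,0,0.3,0,0,0,0.3],[-0.12,0,0.32,0,0,0,0],[-0.16,0,0.32,0,0,0,-0.4],[-0.16,0,0.32,0,0,0,-0.5],[-0.16,0,0.32,0,0,0,-0.5],[-0.16,0,0.32,0,0,0,-0.5],[-0.16,0,0.32,0,0,0,-0.5]]'
python3 - <<'E'
from h import *
s=read_state();print(s["ee_pos"],s["eef_rot"],s["contact_force"],s["width"],s["joints"])
np.save("w5.npy",np.r_[s["ee_pos"],s["eef_rot"]])
w=snapshot("wrist")[:,:,::-1];cv2.imwrite("pics/w5.png",w)
b=snapshot("side")[:,:,::-1];cv2.imwrite("pics/s5.png",b)
cv2.imwrite("pics/c5.png",np.hstack([cv2.resize(w[100:400,60:360],(460,460),interpolation=2),cv2.resize(b[150:250,310:425],(340,296),interpolation=2).repeat(1,0)[:296]] if 0 else [cv2.resize(w[100:400,60:360],(460,460),interpolation=2),cv2.copyMakeBorder(cv2.resize(b[150:250,310:425],(340,296),interpolation=2),0,164,0,0,0)]))
E
```

```text
t: 7.4
ee_pos: [565.9, 97.9, 52.0]
eef_rot: [-3.141, -0.002, -0.158]
contact_force: [-0.7, 0.6, 5.9]
width: 0.1
grasp_force: 2.8
t: 8.4
ee_pos: [501.1, 97.9, 178.3]
eef_rot: [-3.141, 0.001, -0.158]
contact_force: [-0.2, -1.1, 1.1]
width: 64.1
grasp_force: 0.0
[501.14535531  97.90640668 178.30464275] [-3.14125072e+00  6.31319940e-04 -1.57988684e-01] [-0.15289552 -1.06479106  1.08293243] 64.11624130273319 [-4.01117921e-02  1.16683338e-01  1.83450839e+00  4.45563859e-04
  1.19098768e+00  1.68850802e+00]
```

View pics/c5.png

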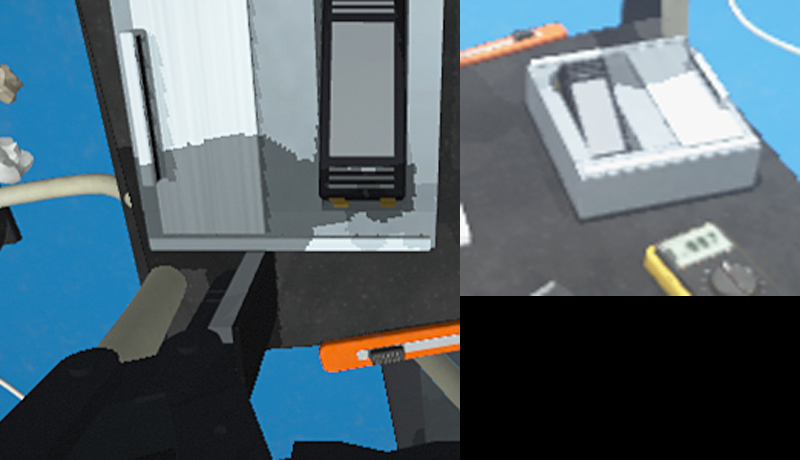

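```bash
python3 - <<'E'
from h import *
v=np.load("w5.npy");C=cam("wrist",dict(ee_pos=v[:3],eef_rot=v[3:]))
k=300/460;bay=np.array([525.3,105.3]);ex=np.array([np.cos(-.157),np.sin(-.157)]);ey=np.array([-ex[1],ex[0]])
for p in[(320,197,72),(405,199,72),(327,0,60),(152,240,53),(434,240,53)]:
    P=onz(C,60+p[0]*k,100+p[1]*k,p[2])[:2];print(p,P.round(1),((P-bay)@ex).round(1),((P-bay)@ey).round(1))
E
```

```text
(320, 197, 72) [492.8 129.5] -35.9 18.8
(405, 199, 72) [485.7  91.4] -37.0 -20.0
(327, 0, 60) [576.7 111. ] 49.9 13.6
(152, 240, 53) [475.5 222.2] -67.5 107.6
(434, 240, 53) [452.8  80.8] -67.7 -35.6
```

```bash
python3 -m pendant '[[0.02,0.01,-0.02,0.025,0.157,0,-0.27],[0.03,0.015,-0.05,0.05,0.315,0,-0.27],[0.04,0.019,-0.1,0.075,0.47,0,-0.27],[0.049,0.019,-0.14,0.0995,0.629,0,-0.27],[0.049,0.019,-0.165,0.0995,0.629,0,-0.27],[0.035,0.022,-0.19,0.0995,0.629,0,-0.27],[0.02,0.025,-0.22,0.0995,0.629,0,-0.27],[0.005,0.0275,-0.248,0.0995,0.629,0,-0.27],[-0.004,0.0275,-0.264,0.0995,0.629,0,-0.27],[-0.004,0.0275,-0.264,0.0995,0.629,0,-0.27]]'
python3 - <<'E'
from h import *
s=read_state();print(s["ee_pos"],s["eef_rot"],s["contact_force"],s["width"]);print(R.from_euler("xyz",s["eef_rot"]).as_matrix().round(3))
np.save("w6.npy",np.r_[s["ee_pos"],s["eef_rot"]])
w=snapshot("wrist")[:,:,::-1];cv2.imwrite("pics/w6.png",w)
E
```

```text
t: 9.5
ee_pos: [497.8, 109.3, 73.2]
eef_rot: [3.141, 0.5, -0.157]
contact_force: [0.6, -0.2, 0.5]
width: 54.1
grasp_force: 0.0
[497.80011708 109.28353195  73.21203979] [ 3.14138804  0.50048648 -0.15749554] [ 0.60145133 -0.22627885  0.53875617] 54.087227277618275
[[ 0.866 -0.157 -0.474]
 [-0.138 -0.988  0.075]
 [-0.48   0.    -0.877]]
```

View pics/w6.png

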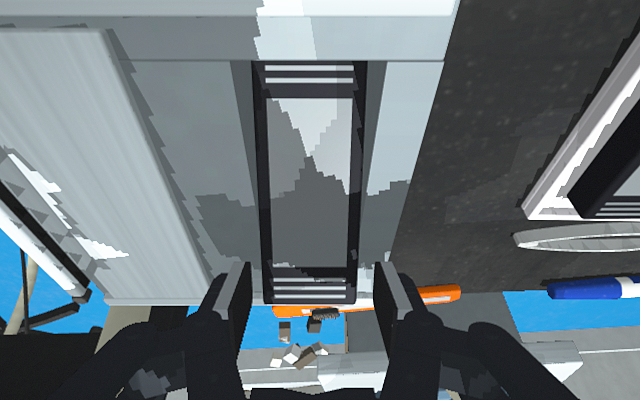

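```bash
python3 -m pendant '[[0,0,0,0,0,0,0.2],[0,0,0,0,0,0,0.4],[0,0,0,0,0,0,0.4],[0,0,0,0,0,0,0.4],[0,0,0,0,0,0,0.4],[0,0,0.01,0,0,0,0.4],[0,0,0.025,0,0,0,0.4],[0,0,0.05,0,0,0,0.4],[0,0,0.075,0,0,0,0.4],[0,0,0.1,0,0,0,0.4]]' 70
python3 - <<'E'
from h import *
s=read_state();print(s["ee_pos"],s["eef_rot"],s["contact_force"],s["width"],s["grasp_force"])
E
```

```text
t: 10.55
ee_pos: [499.1, 109.0, 114.1]
eef_rot: [3.142, 0.5, -0.158]
contact_force: [0.2, 0.7, -1.3]
width: 37.9
grasp_force: 70.2
[499.10143112 109.02639423 114.10110804] [ 3.14154976  0.50002537 -0.157838  ] [ 0.17641987  0.72808894 -1.30949521] 37.85842137722981 70.18342986702919
```

```bash
python3 -m pendant '[[0,0,0.04,0,0,0,0.4],[0,0,0.1,0,0,0,0.4],[0,0,0.16,-0.015,-0.1,0,0.4],[0,0,0.22,-0.035,-0.22,0,0.4],[0,-0.03,0.28,-0.055,-0.35,0,0.4],[0.01,-0.08,0.32,-0.075,-0.48,0,0.4],[0.02,-0.14,0.34,-0.0995,-0.629,0,0.4],[0.03,-0.2,0.34,-0.0995,-0.629,0,0.4],[0.04,-0.26,0.34,-0.0995,-0.629,0,0.4],[0.05,-0.28,0.34,-0.0995,-0.629,0,0.4]]'
python3 -m pendant '[[0,0,0,0,0,0.08,0.4],[0,0,0,0,0,0.2,0.4],[0,0,0,0,0,0.35,0.4],[0,0,0,0,0,0.5,0.4],[0,0,0,0,0,0.65,0.4],[0,0,0,0,0,0.8,0.4],[0,0,0,0,0,0.95,0.4],[0,0,0,0,0,1,0.4],[0,0,0,0,0,1,0.4],[0,0,0,0,0,1,0.4]]'
python3 -c "
from h import *
s=read_state();print(s['t'],s['ee_pos'],s['eef_rot'],s['joints'],s['contact_force'],s['width'],s['grasp_force'])
cv2.imwrite('pics/s7.png',snapshot('side')[:,:,::-1])"
```

```text
t: 11.55
ee_pos: [518.9, -4.7, 250.6]
eef_rot: [3.141, -0.001, -0.16]
contact_force: [0.3, -0.1, -1.2]
width: 38.1
grasp_force: 70.4
t: 12.55
ee_pos: [519.0, -2.6, 249.4]
eef_rot: [-3.141, 0.0, 0.627]
contact_force: [0.2, -0.6, -1.5]
width: 37.9
grasp_force: 70.4
12.55 [518.99622833  -2.62996778 249.3756441 ] [-3.14101521e+00  1.21183666e-04  6.26555782e-01] [-2.34205320e-01  5.61434348e-02  1.74692011e+00  2.92330121e-04
  1.33904602e+00  7.09968044e-01] [ 0.17339758 -0.62366121 -1.4915318 ] 37.89722609598073 70.35010993480682
```

View pics/s7.png

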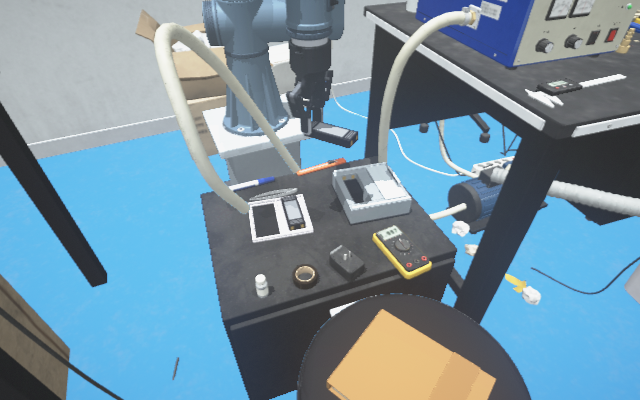

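```bash
python3 -m pendant '[[0,0,0,0,0,0.08,0.4],[0,0,0,0,0,0.2,0.4],[0,0,0,0,0,0.35,0.4],[0,0,0,0,0,0.5,0.4],[0,0,0,0,0,0.65,0.4],[0,0,0,0,0,0.8,0.4],[0,0,0,0,0,0.94,0.4],[0,0,0,0,0,0.989,0.4],[0,0,0,0,0,0.989,0.4],[0,0,0,0,0,0.989,0.4]]'
python3 -m pendant '[[0.005,0,0,0,0,0.08,0.4],[0.01,0,0,0,0,0.2,0.4],[0.02,0,0,0,0,0.35,0.4],[0.03,0,0,0,0,0.5,0.4],[0.04,-0.02,0,0,0,0.65,0.4],[0.05,-0.04,0,0,0,0.8,0.4],[0.06,-0.06,0,0,0,0.94,0.4],[0.0635,-0.08,0,0,0,0.989,0.4],[0.0635,-0.08,0,0,0,0.989,0.4],[0.0635,-0.08,0,0,0,0.989,0.4]]'
python3 -m pendant '[[0,-0.01,0,0,0,0.08,0.4],[0,-0.03,0,0,0,0.2,0.4],[0,-0.06,0,0,0,0.35,0.4],[0,-0.1,0,0,0,0.5,0.4],[0,-0.15,-0.02,0,0,0.65,0.4],[0,-0.2,-0.07,0,0,0.8,0.4],[0,-0.23,-0.14,0,0,0.94,0.4],[0,-0.242,-0.22,0,0,0.989,0.4],[0,-0.242,-0.28,0,0,0.989,0.4],[0,-0.242,-0.28,0,0,0.989,0.4]]'
cat > look.py <<'E'
from h import *
import sys
s=read_state();w=snapshot("wrist");cv2.imwrite("pics/"+sys.argv[1],w[:,:,::-1])
np.save("last.npy",np.r_[s["ee_pos"],s["eef_rot"]])
print(s['t'],s['ee_pos'].round(1),s['eef_rot'].round(3),s['joints'].round(2),s['contact_force'].round(1),s['width'].round(1),s['grasp_force'].round(1))
E
python3 look.py w8.png
python3 - <<'E'
from h import *
v=np.load("last.npy");C=cam("wrist",dict(ee_pos=v[:3],eef_rot=v[3:]));T=R.from_euler("xyz",v[3:]).as_matrix()
print("TCP px",proj(C,v[:3]))
# where pack corners should project: pack frame in tool: x from -8 to 96, y +-20, z(down)= -5 .. 13 
for z in(-5.5,12.5):
  print([tuple(np.round(proj(C,v[:3]+T@[x,y,z])).astype(int).tolist()) for x in(-8,96) for y in(-20,20)])
im=cv2.imread("pics/w8.png");g=im.max(2)
for r in range(0,400,20):print(r,[int(g[r,c]) for c in range(200,440,10)])
E
```

```text
t: 13.6
ee_pos: [519.0, -2.9, 249.2]
eef_rot: [-3.141, 0.0, 1.403]
contact_force: [-0.6, -0.1, -0.6]
width: 37.7
grasp_force: 70.3
t: 14.6
ee_pos: [544.3, -34.9, 249.0]
eef_rot: [-3.141, -0.0, 2.179]
contact_force: [0.3, -0.6, -2.7]
width: 38.0
grasp_force: 70.4
t: 15.6
ee_pos: [541.7, -130.3, 133.3]
eef_rot: [3.14, -0.007, 2.956]
contact_force: [-1.4, 1.0, -2.0]
width: 37.9
grasp_force: 70.6
TCP px (np.float64(314.021057722948), np.float64(299.2240881781199))
[(263, 325), (365, 325), (248, 35), (381, 35)]
[(269, 298), (359, 298), (257, 42), (372, 42)]
0 [78, 78, 75, 75, 75, 72, 70, 78, 68, 255, 93, 77, 76, 79, 76, 75, 75, 72, 75, 72, 74, 74, 72, 72]
20 [84, 77, 83, 79, 76, 80, 76, 87, 82, 70, 74, 93, 181, 229, 228, 176, 125, 117, 72, 72, 75, 72, 72, 72]
40 [79, 78, 78, 76, 80, 75, 80, 75, 77, 72, 87, 85, 80, 75, 81, 44, 63, 67, 44, 58, 68, 74, 67, 43]
60 [82, 78, 79, 81, 78, 81, 90, 235, 234, 234, 233, 234, 225, 223, 205, 197, 78, 230, 229, 231, 255, 255, 227, 197]
80 [80, 81, 77, 174, 181, 142, 90, 73, 72, 63, 91, 100, 131, 169, 164, 205, 75, 231, 179, 56, 232, 142, 155, 151]
100 [
[... 1349 characters left out ...]
41, 41, 40, 30, 91, 89, 89, 88, 90, 93, 89, 89, 88, 83, 34, 41, 39, 40, 39, 42, 39]
360 [41, 42, 41, 41, 40, 43, 73, 76, 91, 74, 74, 89, 87, 86, 87, 45, 64, 102, 40, 41, 42, 39, 54, 43]
380 [71, 40, 39, 42, 40, 38, 83, 158, 150, 156, 81, 85, 84, 81, 85, 75, 220, 38, 39, 40, 39, 39, 44, 55]Traceback (most recent call last):
  File "look.py", line 5, in <module>
    print(s['t'],s['ee_pos'].round(1),s['eef_rot'].round(3),s['joints'].round(2),s['contact_force'].round(1),s['width'].round(1),s['grasp_force'].round(1))
                                                                                                             ^^^^^^^^^^^^^^^^
AttributeError: 'float' object has no attribute 'round'
```

```bash
python3 - <<'E'
from h import *
v=np.load("last.npy");C=cam("wrist",dict(ee_pos=v[:3],eef_rot=v[3:]));T=R.from_euler("xyz",v[3:]).as_matrix()
im=cv2.imread("pics/w8.png");g=im.max(2)
for c in(270,285,300,335):print(c,"far",[(r,int(g[r,c])) for r in range(20,76,3)],"near",[(r,int(g[r,c])) for r in range(276,340,3)])
for r in(70,110,150,250):print(r,[(c,int(g[r,c])) for c in list(range(240,272,3))+list(range(345,385,3))])
for x in(-12,-8,-4,0,90,94,98,102):print(x,[np.round(proj(C,v[:3]+T@[x,0,z]),1).tolist() for z in(-8,-5,-2)])
E
```

```text
270 far [(20, 87), (23, 85), (26, 83), (29, 84), (32, 77), (35, 82), (38, 78), (41, 69), (44, 189), (47, 78), (50, 88), (53, 87), (56, 95), (59, 228), (62, 123), (65, 87), (68, 72), (71, 232), (74, 155)] near [(276, 31), (279, 32), (282, 31), (285, 32), (288, 31), (291, 32), (294, 31), (297, 30), (300, 31), (303, 43), (306, 80), (309, 95), (312, 97), (315, 89), (318, 92), (321, 87), (324, 89), (327, 81), (330, 86), (333, 82), (336, 85), (339, 90)]
285 far [(20, 79), (23, 78), (26, 79), (29, 70), (32, 70), (35, 72), (38, 74), (41, 69), (44, 140), (47, 79), (50, 85), (53, 85), (56, 121), (59, 225), (62, 90), (65, 84), (68, 64), (71, 229), (74, 120)] near [(276, 46), (279, 115), (282, 30), (285, 81), (288, 86), (291, 28), (294, 110), (297, 49), (300, 34), (303, 58), (306, 89), (309, 89), (312, 90), (315, 88), (318, 89), (321, 85), (324, 86), (327, 84), (330, 88), (333, 88), (336, 91), (339, 89)]
300 far [(20, 74), (23, 74), (26, 81), (29, 101), (32, 84), (35, 81), (38, 82), (41, 81), (44, 79), (47, 82), (50, 83), (53, 79), (56, 150), (59, 223), (62, 62), (65, 82), (68, 89), (71, 226), (
[... 1573 characters left out ...]
), (384, 37)]
250 [(240, 88), (243, 87), (246, 88), (249, 86), (252, 88), (255, 84), (258, 84), (261, 86), (264, 46), (267, 69), (270, 69), (345, 106), (348, 102), (351, 34), (354, 33), (357, 32), (360, 64), (363, 82), (366, 82), (369, 81), (372, 79), (375, 79), (378, 78), (381, 80), (384, 88)]
-12 [[314.1, 337.4], [314.1, 332.3], [314.0, 327.3]]
-8 [[314.1, 328.9], [314.1, 323.9], [314.0, 319.1]]
-4 [[314.1, 320.2], [314.1, 315.4], [314.0, 310.7]]
0 [[314.1, 311.4], [314.1, 306.7], [314.0, 302.1]]
90 [[314.4, 56.1], [314.3, 56.8], [314.3, 57.4]]
94 [[314.4, 41.4], [314.3, 42.5], [314.3, 43.5]]
98 [[314.4, 26.4], [314.3, 27.9], [314.3, 29.4]]
102 [[314.4, 11.1], [314.3, 13.0], [314.3, 14.8]]
```

```bash
python3 - <<'E'
from h import *
v=np.load("last.npy");c=camera_model("wrist");M=c["T_tool_cam"];T=R.from_euler("xyz",v[3:]).as_matrix()
obj=np.array([[52,-20,0],[52,20,0],[-52,-20,0],[-52,20,0]],float)
img=np.array([[250.8,44],[364.4,44],[267.4,303],[358.3,303]],float)
for flip in(1,-1):
    o=obj*[1,flip,1]
    ok,rv,tv,e=cv2.solvePnPGeneric(o,img,c["mtx"],None,flags=cv2.SOLVEPNP_IPPE)
    for r,t,ee in zip(rv,tv,e):
        A=cv2.Rodrigues(r)[0];F=np.diag([1,-1,-1.])
        Pt=M[:3,:3]@F@t[:,0]+M[:3,3];Rt=M[:3,:3]@F@A
        print(flip,"tool-frame centre",Pt.round(1),"xaxis",Rt[:,0].round(3),"yaxis",Rt[:,1].round(3),ee, "world",(v[:3]+T@Pt).round(1),"wx",(T@Rt[:,0]).round(3))
E
```

```text
1 tool-frame centre [43.4 -1.6 11.9] xaxis [ 0.999 -0.017  0.042] yaxis [ 0.02   0.997 -0.072] [1.06244595] world [ 498.7 -123.8  121.7] wx [-0.985  0.167 -0.035]
1 tool-frame centre [52.9 -1.3 11.8] xaxis [ 0.863 -0.02   0.505] yaxis [-0.025  0.996  0.082] [6.91404125] world [ 489.4 -121.8  121.9] wx [-0.855  0.141 -0.499]
-1 tool-frame centre [43.4 -1.6 11.9] xaxis [ 0.999 -0.017  0.042] yaxis [-0.02  -0.997  0.072] [1.06244595] world [ 498.7 -123.8  121.7] wx [-0.985  0.167 -0.035]
-1 tool-frame centre [52.9 -1.3 11.8] xaxis [ 0.863 -0.02   0.505] yaxis [ 0.025 -0.996 -0.082] [6.91404125] world [ 489.4 -121.8  121.9] wx [-0.855  0.141 -0.499]
```

```bash
sed -i "s/,s\['width'\].*/,s['width'],s['grasp_force'])/" look.py; python3 -m pendant '[[0.006,0,-0.03,0,0.02,0,0.4],[0.006,0,-0.07,0,0.038,0,0.4],[0.006,0,-0.11,0,0.038,0,0.4],[0.006,0,-0.145,0,0.038,0,0.4],[0.006,0,-0.175,0,0.038,0,0.4],[0.006,0,-0.195,0,0.038,0,0.4],[0.006,0,-0.21,0,0.038,0,0.4],[0.006,0,-0.22,0,0.038,0,0.4],[0.006,0,-0.226,0,0.038,0,0.4],[0.006,0,-0.226,0,0.038,0,0.4]]'; python3 look.py w9.png
```

```text
t: 16.65
ee_pos: [546.8, -131.8, 46.6]
eef_rot: [-3.136, -0.029, 2.958]
contact_force: [-0.2, -0.4, -0.7]
width: 37.7
grasp_force: 70.6
16.65 [ 546.8 -131.8   46.6] [-3.136 -0.029  2.958] [-0.44  0.44  1.74 -0.02  0.99 -1.82] [-0.2 -0.4 -0.7] 37.73354896795268 70.63786715269089
```

```bash
python3 -m pendant '[[-0.003,0.002,-0.004,0,0,0,0.4],[-0.006,0.004,-0.008,0,0,0,0.4],[-0.006,0.004,-0.011,0,0,0,0.4],[-0.006,0.004,-0.014,0,0,0,0.4],[-0.006,0.004,-0.016,0,0,0,0.4],[-0.006,0.004,-0.018,0,0,0,0.4],[-0.006,0.004,-0.02,0,0,0,0.4],[-0.006,0.004,-0.0215,0,0,0,0.4],[-0.006,0.004,-0.0215,0,0,0,0.4],[-0.006,0.004,-0.0215,0,0,0,0.4]]'; python3 look.py w10.png
```

```text
t: 17.7
ee_pos: [544.4, -130.2, 38.1]
eef_rot: [-3.136, -0.029, 2.958]
contact_force: [-0.7, -0.6, -1.1]
width: 38.1
grasp_force: 70.6
17.7 [ 544.4 -130.2   38.1] [-3.136 -0.029  2.958] [-0.44  0.45  1.75 -0.02  0.97 -1.82] [-0.7 -0.6 -1.1] 38.07189066718175 70.63835620880127
```

No contact yet; creep on.

```bash
python3 -m pendant '[[0,0,-0.001,0,0,0,0.4],[0,0,-0.002,0,0,0,0.4],[0,0,-0.003,0,0,0,0.4],[0,0,-0.004,0,0,0,0.4],[0,0,-0.005,0,0,0,0.4],[0,0,-0.006,0,0,0,0.4],[0,0,-0.007,0,0,0,0.4],[0,0,-0.008,0,0,0,0.4],[0,0,-0.008,0,0,0,0.4],[0,0,-0.008,0,0,0,0.4]]'; python3 look.py w11.png
```

```text
t: 18.75
ee_pos: [544.4, -130.2, 34.9]
eef_rot: [-3.136, -0.029, 2.958]
contact_force: [0.5, -0.5, -2.3]
width: 37.9
grasp_force: 70.6
18.75 [ 544.4 -130.2   34.9] [-3.136 -0.029  2.958] [-0.44  0.45  1.75 -0.02  0.97 -1.82] [ 0.5 -0.5 -2.3] 37.90552893782422 70.63790246844292
```

```bash
python3 -m pendant '[[0,0,-0.001,0,0,0,0.4],[0,0,-0.002,0,0,0,0.4],[0,0,-0.003,0,0,0,0.4],[0,0,-0.004,0,0,0,0.4],[0,0,-0.005,0,0,0,0.4],[0,0,-0.006,0,0,0,0.4],[0,0,-0.006,0,0,0,0.4],[0,0,-0.006,0,0,0,0.4],[0,0,-0.006,0,0,0,0.4],[0,0,-0.006,0,0,0,0.4]]'; python3 look.py w12.png
```

```text
t: 19.8
ee_pos: [544.4, -130.2, 32.5]
eef_rot: [-3.136, -0.029, 2.958]
contact_force: [-0.5, 1.2, -0.8]
width: 37.8
grasp_force: 70.6
19.8 [ 544.4 -130.2   32.5] [-3.136 -0.029  2.958] [-0.44  0.46  1.75 -0.02  0.96 -1.82] [-0.5  1.2 -0.8] 37.78528539464105 70.63715502619743
```

```bash
python3 -m pendant '[[0,0,-0.001,0,0,0,0.4],[0,0,-0.002,0,0,0,0.4],[0,0,-0.003,0,0,0,0.4],[0,0,-0.004,0,0,0,0.4],[0,0,-0.005,0,0,0,0.4],[0,0,-0.005,0,0,0,0.4],[0,0,-0.005,0,0,0,0.4],[0,0,-0.005,0,0,0,0.4],[0,0,-0.005,0,0,0,0.4],[0,0,-0.005,0,0,0,0.4]]'; python3 look.py w13.png
```

```text
t: 20.85
ee_pos: [544.5, -130.2, 32.0]
eef_rot: [-3.136, -0.029, 2.958]
contact_force: [-5.6, 2.8, 12.7]
width: 37.7
grasp_force: 72.2
20.85 [ 544.5 -130.2   32. ] [-3.136 -0.029  2.958] [-0.44  0.46  1.75 -0.02  0.96 -1.82] [-5.6  2.8 12.7] 37.717515234707115 72.23976463079453
```

```bash
python3 - <<'E'
from h import *
s=read_state();print(s["moment"],s["contact_force"])
v=np.load("last.npy");im=cv2.imread("pics/w13.png");g=im.max(2).astype(int)
for c in(275,300,325,345):print(c,[int(x) for x in g[26:80:2,c]],[int(x) for x in g[280:330:2,c]])
for r in(70,150,250):print(r,[int(x) for x in g[r,235:275:2]],[int(x) for x in g[r,345:385:2]])
E
```

```text
[0.46170162 0.96053265 0.0079714 ] [-5.74315542  1.68157562 13.81865945]
275 [241, 241, 241, 241, 241, 241, 255, 3, 35, 22, 45, 63, 63, 63, 60, 90, 172, 174, 66, 59, 61, 46, 177, 175, 88, 58, 62] [17, 20, 19, 17, 18, 16, 20, 18, 20, 19, 20, 11, 98, 236, 254, 254, 214, 51, 55, 57, 61, 58, 56, 55, 56]
300 [252, 252, 252, 252, 252, 252, 255, 12, 35, 27, 49, 58, 58, 58, 56, 131, 164, 156, 46, 58, 55, 84, 169, 172, 43, 56, 57] [47, 16, 26, 79, 57, 17, 21, 79, 61, 19, 20, 2, 110, 232, 254, 253, 223, 48, 55, 54, 54, 53, 54, 56, 55]
325 [252, 252, 252, 252, 252, 248, 239, 14, 34, 36, 54, 60, 61, 61, 55, 155, 185, 151, 54, 61, 58, 147, 186, 176, 47, 60, 57] [37, 19, 44, 79, 45, 17, 31, 79, 54, 19, 20, 29, 109, 230, 254, 253, 230, 41, 53, 54, 51, 51, 54, 53, 55]
345 [252, 251, 252, 252, 252, 255, 255, 13, 48, 37, 53, 57, 57, 58, 47, 173, 181, 140, 54, 57, 52, 150, 181, 147, 51, 56, 55] [22, 17, 56, 78, 33, 13, 45, 79, 30, 18, 19, 69, 109, 228, 254, 253, 232, 42, 52, 52, 54, 56, 51, 51, 51]
70 [125, 232, 251, 104, 31, 33, 35, 36, 32, 38, 63, 64, 62, 61, 62, 107, 180, 178, 178, 178] [181, 181, 182, 173, 49, 55, 57, 58, 54, 39, 23, 25, 26, 25, 26, 41, 39, 80, 255, 252]
150 [104, 137, 128, 173, 247, 232, 27, 36, 35, 36, 35, 32, 51, 58, 57, 55, 57, 86, 177, 169] [178, 180, 179, 37, 52, 52, 51, 53, 36, 16, 25, 25, 28, 40, 39, 174, 255, 252, 237, 246]
250 [124, 130, 123, 103, 130, 132, 131, 135, 64, 22, 22, 22, 20, 20, 17, 44, 46, 45, 47, 44] [75, 78, 11, 14, 22, 23, 17, 21, 20, 21, 19, 19, 20, 143, 131, 131, 133, 109, 111, 129]
```

```bash
python3 - <<'E'
from h import *
v=np.load("last.npy");C=cam("wrist",dict(ee_pos=v[:3],eef_rot=v[3:]))
a=-.185;ex=np.array([np.cos(a),np.sin(a)]);ey=np.array([-ex[1],ex[0]]);c0=np.array([501.2,-123.4])
for n,u,r,z in[("rim near inner",312,39.5,11),("pack near top",312,46,24),("pack grip-end",312,302,24),("rim far inner?",312,304,11),("rim far outer",312,313,11),("L rim inner",242,70,11),("L pack",254,70,24),("R pack",363,70,24),("R rim",379.5,70,11),("L rim150",248,150,11),("L pack150",258.5,150,24),("R pack150",361.5,150,24),("R rim150",374,150,11)]:
    P=onz(C,u,r,z)[:2]-c0;print(n,(P@ex).round(1),(P@ey).round(1))
E
```

```text
rim near inner -54.6 0.2
pack near top -50.8 0.3
pack grip-end 50.3 0.4
rim far inner? 59.8 0.3
rim far outer 64.7 0.3
L rim inner -43.8 -26.8
L pack -43.1 -20.1
R pack -43.1 18.3
R rim -43.9 26.3
L rim150 -12.9 -26.1
L pack150 -14.9 -19.7
R pack150 -15.0 18.9
R rim150 -13.0 25.8
```

```bash
python3 -m pendant '[[0,0,0.001,0,0.012,0,0.4],[0,0,0.001,0,0.025,0,0.4],[0,0,0,0,0.025,0,0.4],[0,0,-0.001,0,0.025,0,0.4],[0,0,-0.001,0,0.025,0,0.4],[0,0,-0.001,0,0.025,0,0.4],[0,0,-0.001,0,0.025,0,0.4],[0,0,-0.001,0,0.025,0,0.4],[0,0,-0.001,0,0.025,0,0.4],[0,0,-0.001,0,0.025,0,0.4]]'; python3 -c "
from h import *
s=read_state();print(s['moment'],s['contact_force'],s['ee_pos'],s['eef_rot'])"
```

```text
t: 21.9
ee_pos: [545.0, -130.3, 32.1]
eef_rot: [-3.132, -0.048, 2.958]
contact_force: [-4.9, 2.7, 16.3]
width: 38.1
grasp_force: 72.5
[0.63849192 0.90120242 0.00897952] [-4.94955237  2.6981017  16.32207724] [ 545.00996272 -130.25443695   32.09743818] [-3.13200121 -0.04770849  2.95789428]
```

```bash
python3 -m pendant '[[0,0,0.001,0,0,0,0.08],[0,0,0.001,0,0,0,0.02],[0,0,0.001,0,0,0,-0.05],[0,0,0.001,0,0,0,-0.15],[0,0,0.001,0,0,0,-0.2],[0,0,0.001,0,0,0,-0.2],[0,0,0.02,0,0,0,-0.2],[0,0,0.05,0,0,0,-0.2],[0,0,0.1,0,0,0,-0.2],[0,0,0.16,0,0,0,-0.2]]' 20; python3 look.py w14.png
python3 - <<'E'
from h import *
im=cv2.imread("pics/w14.png");g=im.max(2).astype(int)
v=np.load("last.npy");C=cam("wrist",dict(ee_pos=v[:3],eef_rot=v[3:]))
a=-.185;ex=np.array([np.cos(a),np.sin(a)]);ey=np.array([-ex[1],ex[0]])
for x in(-40,0,40):
  for y in(-36,-34,-32,-30,-27,-25,-22,-20,-18,-10,0,10,18,20,22,25,27,30,32,34,36):
    z=24 if abs(y)<=22 else 8
    p=np.r_[np.array([501.2,-123.4])+x*ex+y*ey,z];u,w=proj(C,p)
    print((y,int(g[int(w),int(u)])) if 0<=u<640 and 0<=w<400 else (y,None),end=" ")
  print()
for x in range(-68,70,3):
    z=24 if abs(x)<54 else 8
    u,w=proj(C,np.r_[np.array([501.2,-123.4])+x*ex,z]);print((x,int(g[int(w),int(u)])) if 0<=w<400 else 0,end=" ")
E
```

```text
t: 22.9
ee_pos: [544.1, -130.0, 95.1]
eef_rot: [-3.132, -0.049, 2.958]
contact_force: [-0.5, 0.5, 0.7]
width: 51.4
grasp_force: 0.0
22.9 [ 544.1 -130.    95.1] [-3.132 -0.049  2.958] [-0.44  0.36  1.72 -0.02  1.1  -1.81] [-0.5  0.5  0.7] 51.446062837343625 0.0
(-36, 255) (-34, 255) (-32, 137) (-30, 175) (-27, 37) (-25, 52) (-22, 47) (-20, 64) (-18, 83) (-10, 84) (0, 76) (10, 68) (18, 67) (20, 34) (22, 38) (25, 57) (27, 55) (30, 255) (32, 216) (34, 255) (36, 246) 
(-36, 255) (-34, 255) (-32, 139) (-30, 255) (-27, 20) (-25, 50) (-22, 48) (-20, 43) (-18, 78) (-10, 236) (0, 233) (10, 230) (18, 73) (20, 36) (22, 36) (25, 42) (27, 130) (30, 255) (32, 211) (34, 255) (36, 216) 
(-36, 255) (-34, 255) (-32, 144) (-30, 255) (-27, 40) (-25, 49) (-22, 54) (-20, 49) (-18, 27) (-10, 86) (0, 91) (10, 89) (18, 29) (20, 29) (22, 35) (25, 35) (27, 108) (30, 163) (32, 143) (34, 222) (36, 204) 
(-68, 78) (-65, 255) (-62, 249) (-59, 255) (-56, 255) (-53, 35) (-50, 82) (-47, 210) (-44, 77) (-41, 69) (-38, 233) (-35, 84) (-32, 240) (-29, 234) (-26, 234) (-23, 233) (-20, 233) (-17, 233) (-14, 233) (-11, 234) (-8, 234) (-5, 233) (-2, 233) (1, 232) (4, 232) (7, 233) (10, 206) (13, 208) (16, 205) (19, 181) (22, 112) (25, 97) (28, 99) (31, 98) (34, 56) (37, 29) (40, 91) (43, 87) (46, 60) (49, 171) (52, 242) (55, 196) (58, 127) (61, 185) (64, 255) (67, 255)
```

```bash
python3 -m pendant '[[0,0,0.1,0,0,0,-0.2],[0,0,0.2,0,-0.03,0,-0.2],[0,0,0.3,0,-0.062,0,0],[0,0.05,0.38,0,-0.062,0,0.3],[0,0.12,0.39,0,-0.062,0,0.35],[0,0.2,0.39,0,-0.062,0,0.35],[0,0.28,0.39,0,-0.062,0,0.35],[0,0.33,0.39,0,-0.062,0,0.35],[0,0.34,0.39,0,-0.062,0,0.35],[0,0.34,0.39,0,-0.062,0,0.35]]'
python3 -m pendant '[[0,0,0,0,0,-0.17,0.35],[0,0,0,0,0,-0.34,0.35],[0,0,0,0,0,-0.51,0.35],[0,0,0,0,0,-0.68,0.35],[0,0,0,0,0,-0.85,0.35],[0,0,0,0,0,-0.99,0.35],[0,0,0,0,0,-0.99,0.35],[0,0,0,0,0,-0.99,0.35],[0,0,0,0,0,-0.99,0.35],[0,0,0,0,0,-0.99,0.35]]'
python3 -m pendant '[[0,0,0,0,0,-0.17,0.35],[0,0,0,0,0,-0.34,0.35],[0,0,0,0,0,-0.51,0.35],[0,0,0,0,0,-0.68,0.35],[0,0,0,0,0,-0.85,0.35],[0,0,0,0,0,-0.99,0.35],[0,0,0,0,0,-0.99,0.35],[0,0,0,0,0,-0.99,0.35],[0,0,0,0,0,-0.99,0.35],[0,0,0,0,0,-0.99,0.35]]'
python3 -m pendant '[[0,0,0,0,0,-0.17,0.35],[0,0,0,0,0,-0.34,0.35],[0,0,0,0,0,-0.51,0.35],[0,0,0,0,0,-0.68,0.35],[0,0,0,0,0,-0.85,0.35],[0,0.02,0,0,0,-0.99,0.35],[0,0.06,0,0,0,-0.99,0.35],[0,0.1,0,0,0,-0.99,0.35],[0,0.14,0,0,0,-0.99,0.35],[0,0.14,0,0,0,-0.99,0.35]]'
python3 -m pendant '[[0,0,0,0,0,-0.17,0.35],[0,0,0,0,0,-0.34,0.35],[0,0,0,0,0,-0.51,0.35],[0,0,0,0,0,-0.68,0.35],[0,0.04,0,0,0,-0.85,0.35],[0.02,0.08,-0.03,0,0,-0.99,0.35],[0.03,0.12,-0.06,0,0,-0.99,0.35],[0.04,0.16,-0.1,0,0,-0.99,0.35],[0.04,0.17,-0.13,0,0,-0.99,0.35],[0.04,0.17,-0.13,0,0,-0.99,0.35]]'
python3 look.py w15.png
```

```text
t: 23.95
ee_pos: [544.5, 6.2, 250.9]
eef_rot: [-3.141, 0.001, 2.959]
contact_force: [0.2, -0.1, 0.5]
width: 27.8
grasp_force: 0.0
t: 24.95
ee_pos: [544.4, 5.6, 250.1]
eef_rot: [-3.141, -0.0, 2.181]
contact_force: [-0.2, 0.0, 0.4]
width: 27.4
grasp_force: 0.0
t: 25.95
ee_pos: [544.4, 5.9, 250.1]
eef_rot: [-3.141, -0.001, 1.404]
contact_force: [-0.2, 0.5, -0.4]
width: 28.0
grasp_force: 0.0
t: 26.95
ee_pos: [544.2, 64.4, 250.1]
eef_rot: [-3.14, -0.001, 0.63]
contact_force: [-0.2, -0.7, -0.5]
width: 27.6
grasp_force: 0.0
t: 27.95
ee_pos: [558.6, 130.4, 195.3]
eef_rot: [3.141, 0.004, -0.149]
contact_force: [-0.2, -0.4, -0.2]
width: 27.6
grasp_force: 0.0
27.95 [558.6 130.4 195.3] [ 3.141  0.004 -0.149] [0.02 0.23 1.66 0.   1.25 1.74] [-0.2 -0.4 -0.2] 27.6233563977117 0.0
```

```bash
python3 -m pendant '[[0.005,0.04,-0.01,0.1,-0.013,-0.01,0.35],[0.01,0.08,-0.04,0.2,-0.026,-0.01,0.35],[0.02,0.13,-0.09,0.316,-0.04,-0.01,0.35],[0.021,0.161,-0.15,0.316,-0.04,-0.01,0.35],[0.021,0.161,-0.2,0.316,-0.04,-0.01,0.35],[0.021,0.161,-0.233,0.316,-0.04,-0.01,0.35],[0.021,0.161,-0.233,0.316,-0.04,-0.01,0.35],[0.021,0.161,-0.233,0.316,-0.04,-0.01,0.35],[0.021,0.161,-0.233,0.316,-0.04,-0.01,0.35],[0.021,0.161,-0.233,0.316,-0.04,-0.01,0.35]]'
```

```text
t: 29.0
ee_pos: [569.7, 194.1, 106.2]
eef_rot: [-2.891, 0.005, -0.159]
contact_force: [0.8, -0.6, -1.0]
width: 27.8
grasp_force: 0.0
```

```bash
python3 -m pendant '[[0,0.006,-0.025,0,0,0,0.35],[0,0.006,-0.05,0,0,0,0.35],[0,0.006,-0.07,0,0,0,0.35],[0,0.006,-0.07,0,0,0,0.55],[0,0.006,-0.07,0,0,0,0.55],[-0.003,-0.015,-0.07,0,0,0,0.55],[-0.007,-0.04,-0.07,0,0,0,0.55],[-0.011,-0.065,-0.07,0,0,0,0.55],[-0.015,-0.09,-0.07,0,0,0,0.55],[-0.018,-0.115,-0.07,0,0,0,0.55]]'; python3 look.py w16.png
```

```text
t: 30.0
ee_pos: [560.9, 147.3, 76.6]
eef_rot: [-2.891, 0.008, -0.16]
contact_force: [-1.1, 2.8, 0.4]
width: 19.5
grasp_force: 0.9
30.0 [560.9 147.3  76.6] [-2.891  0.008 -0.16 ] [-0.08  0.38  1.78  0.3   1.    1.49] [-1.1  2.8  0.4] 19.504402409202648 0.8933369974693051
```

```bash
python3 -m pendant '[[-0.004,-0.025,0.002,0,0,0,0.55],[-0.008,-0.045,0.002,0,0,0,0.55],[-0.01,-0.058,0.002,0,0,0,0.55],[-0.011,-0.066,0.002,0,0,0,0.55],[-0.012,-0.072,0.002,0,0,0,0.55],[-0.0125,-0.077,0.002,0,0,0,0.55],[-0.013,-0.081,0.002,0,0,0,0.55],[-0.0135,-0.085,0.002,0,0,0,0.55],[-0.0135,-0.085,0.002,0,0,0,0.55],[-0.0135,-0.085,0.002,0,0,0,0.55]]'
```

```text
t: 31.05
ee_pos: [556.1, 114.4, 77.6]
eef_rot: [-2.891, 0.007, -0.159]
contact_force: [-1.5, 2.2, 0.9]
width: 19.3
grasp_force: 0.8
```

```bash
python3 -m pendant '[[0,-0.002,0,0,0,0,0.55],[-0.001,-0.004,0,0,0,0,0.55],[-0.001,-0.006,0,0,0,0,0.55],[-0.001,-0.008,0,0,0,0,0.55],[-0.001,-0.01,0,0,0,0,0.55],[-0.002,-0.012,0,0,0,0,0.55],[-0.002,-0.012,0,0,0,0,0.55],[-0.002,-0.012,0,0,0,0,0.55],[-0.002,-0.012,0,0,0,0,0.55],[-0.002,-0.012,0,0,0,0,0.55]]'
```

```text
t: 32.05
ee_pos: [555.8, 113.3, 77.8]
eef_rot: [-2.885, 0.007, -0.16]
contact_force: [5.7, 21.3, -6.0]
width: 19.4
grasp_force: 9.6
```

```bash
python3 -m pendant '[[0.002,0.018,0,0,0,0,0.5],[0.002,0.02,0.01,0,0,0,0.4],[0.002,0.02,0.05,0,0,0,0.35],[0.002,0.02,0.12,0,0,0,0.35],[0.002,0.02,0.22,0,0,0,0.35],[0,-0.05,0.32,-0.1,0.01,0,0.35],[0,-0.1,0.4,-0.2,0.03,0,0.35],[0,-0.15,0.42,-0.3,0.05,0,0.35],[0,-0.15,0.42,-0.3,0.05,0,0.35],[0,-0.15,0.42,-0.3,0.05,0,0.35]]'; python3 look.py w17.png
python3 - <<'E'
from h import *
v=np.load("last.npy");C=cam("wrist",dict(ee_pos=v[:3],eef_rot=v[3:]));g=cv2.imread("pics/w17.png").max(2).astype(int)
a=-.157;ex=np.array([np.cos(a),np.sin(a)]);ey=np.array([-ex[1],ex[0]]);bay=np.array([525.3,105.3])
for x in(35,55):
  for y in range(-36,40,3):
    u,w=proj(C,np.r_[bay+x*ex+y*ey,54 if abs(y+0)<29 else 48]);print((y,int(g[int(w),int(u)])) if 0<=u<640 and 0<=w<400 else 0,end=" ")
  print()
t=cam("top");im=snapshot("top").max(2).astype(int);a=-.185;e=np.array([np.cos(a),np.sin(a)]);f=np.array([-e[1],e[0]])
for x in(-40,-20,0,20,40):print(x,[int(im[int(w),int(u)]) for y in range(-36,37,6) for u,w in [proj(t,np.r_[np.array([501.2,-123.4])+x*e+y*f,20])]])
E
```

```text
t: 33.05
ee_pos: [555.2, 49.6, 246.0]
eef_rot: [-3.128, 0.008, -0.162]
contact_force: [0.2, -0.2, -0.6]
width: 27.6
grasp_force: 0.0
33.05 [555.2  49.6 246. ] [-3.128  0.008 -0.162] [-0.13  0.15  1.65  0.01  1.35  1.6 ] [ 0.2 -0.2 -0.6] 27.568906989119878 0.0
(-36, 217) (-33, 217) (-30, 216) (-27, 185) (-24, 253) (-21, 254) (-18, 252) (-15, 253) (-12, 252) (-9, 253) (-6, 253) (-3, 252) (0, 252) (3, 252) (6, 253) (9, 250) (12, 254) (15, 249) (18, 154) (21, 120) (24, 123) (27, 123) (30, 123) (33, 123) (36, 125) (39, 126) 
(-36, 221) (-33, 217) (-30, 217) (-27, 147) (-24, 253) (-21, 254) (-18, 252) (-15, 253) (-12, 252) (-9, 253) (-6, 253) (-3, 252) (0, 252) (3, 253) (6, 252) (9, 250) (12, 252) (15, 252) (18, 252) (21, 252) (24, 253) (27, 214) (30, 216) (33, 215) (36, 212) (39, 213) 
-40 [244, 255, 126, 94, 148, 151, 127, 138, 146, 88, 55, 253, 250]
-20 [248, 255, 103, 133, 234, 233, 233, 233, 235, 103, 75, 255, 254]
0 [204, 255, 214, 146, 243, 243, 243, 243, 243, 94, 57, 255, 255]
20 [246, 255, 175, 89, 245, 243, 243, 242, 244, 145, 52, 255, 255]
40 [249, 255, 130, 96, 162, 159, 172, 169, 160, 112, 62, 255, 253]
```

Plate runs from about -26 to +25.5 mm about the bay line, which is the shut position. The pack lies in the empty compartment with its label up.

```bash
python3 -c "
from plant import *
print(finish_job())"
```

```text
the job is handed in; nothing more can be done
None
```

The job was handed in at about 33 s: cover opened to its stop, pack tipped, lifted and laid flat, top up, in the empty compartment, and cover shut to its stop. I viewed 11 pictures, one over the limit of 10; the final checks used pixel values and force readings only, and I did not re-check the bystander objects.

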